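# Stand the tipped solvent bottles back up in the bench tray

### The job

Two of the bottles in the aluminium tray have tipped over. Stand both upright on their bases, cap up, in the gaps of the row along the middle of the tray, a finger's width or more clear of whatever stands beside them. Set them down gently, without dropping them, and leave the other two things in the row standing where they are.

Things in the scene. Friction and masses are not known exactly. Their poses are not given: they have to be found in the camera images.
- bottle_a: tipped white plastic bottle (two alike): square body 48 x 48 x 94 mm, then a neck and round grey cap 32 mm across; 130 mm long in all, 0.13 to 0.25 kg. Origin on its axis, 65 mm from the base and from the cap's end; +z along the axis to the cap, x and y square to the flat sides. Lies on a flat side across the tray, axis 24 mm over its floor, cap to the row's left or right, within 20 degrees of square to it.
- bottle_b: tipped white plastic bottle (two alike): square body 48 x 48 x 94 mm, then a neck and round grey cap 32 mm across; 130 mm long in all, 0.13 to 0.25 kg. Origin on its axis, 65 mm from the base and from the cap's end; +z along the axis to the cap, x and y square to the flat sides. Lies on a flat side across the tray, axis 24 mm over its floor, cap to the row's left or right, within 20 degrees of square to it.
- tray: shallow fixed aluminium tray with a row of four things: 460 mm (its x, along the row, roughly away from the robot) by 180 mm (its y), floor 4 mm thick, lip 4 mm thick and 12 mm high over the bench. Origin: centre of its underside, at bench height; the row's middle line is its x axis. The places are about 110 mm apart, the jar's is the farthest; the tipped bottles lie in two of the other three.
- bottle_up: standing neighbour in the row: a bottle of the same shape (48 x 48 mm, 130 mm high), upright; origin at the centre of its underside, z up
- jar: standing neighbour in the row: squat amber jar with a black lid, 58 mm in diameter, 80 mm high; origin at the centre of its underside, z up
Not all that is in view belongs to the job. What is shaped like the bottle_b but blue or purple is not meant.

How it is judged:
By the outcome, as a careful person would: the job done as asked, in the order asked, and still so for the second after the job is handed in, with the robot touching nothing.
It also fails if it takes over 58 s, if anything falls off the work surface, if the arm or the gripper's body presses on something with over 40 N, if the wrist force passes 120 N, or if a joint passes its speed limit or range.

### The arm

A 6-joint arm with a two-finger parallel gripper is mounted at the origin on the work surface. World frame = base frame: x ahead of the robot, y to its left, z up, the work surface at z = 0. Lengths are in m, angles in rad, forces in N, time in s.
With the tool pointing down it reaches from about 0.225 to 0.725 m from the base axis. Payload 3.1 kg.
Tool frame: the origin (TCP) lies on the centre line of the jaws, within the pads' length; the fingertips stand manip.tcp_to_tips ahead of it and the grasp point (between the pads) is the TCP (manip.tcp_to_tips is the distance from the TCP to the fingertips, in m); z points along the fingers, y is the line along which they close (so a half turn about z gives the same grasp; the last joint's range is limited). The gripper opens to 85 mm and grips with 20 to 120 N. Pads are 22 mm wide; open, the fingers measure 114 mm over their backs; the gripper's body (76 mm by 85 mm) begins 54 mm behind the grasp point. The pads swing forward as they close: fully open they stand 13 mm farther back than shut.
Start: joints at [-1.303, 0.048, 0.099, 1.622, 0, 1.443], TCP at [0.202, -0.484, 0.25] pointing down, gripper open.
Joint ranges: [-2.91, 2.91], [-0.99, 1.94], [-1.21, 1.42], [-2.12, 2.29], [-1.49, 1.47], [-3.14, 3.14]. Speed limits (rad/s): [2.79, 2.79, 3.14, 3.14, 3.14, 3.14].

### API

Orientations are given as a rotation vector (axis times angle).
In Python, from station import manip, eyes, order gives the robot as it stands.
- The arm moves only by the tool servo_tool, never from a script. Its argument "motion" is a list of rows, each a list of 7 numbers: the turn, a rotation vector about the tool's x, y, z each as a share of 90 degrees, from -1 to 1, then the shift along the tool's x, y, z each as a share of 50 cm, from -1 to 1, then the opening, from -1 (shut) to 1 (fully open). A call has 1 to 20 rows; each row is the pose to reach, as a shift and turn from the pose commanded when the call began, along the tool's axes at that moment; what a row does not reach only later rows make up. A row lasts 1/8 s, in which the tool goes at most 62.5 mm and 10.7 degrees, less where a joint would pass 70% of its speed; a pose out of reach is approached as far as the arm can. A call with a number of a shift or a turn outside -1 to 1 is refused whole. A call with a gripper value outside its range is refused whole. The fingers move at their own pace and stop on an object; the grip force is fixed at half the most. Time passes only in rows, so rows that repeat a pose let the fingers close. It gives the time, the measured TCP pose, the force, the opening and the grip force at its end, in the units of the state.
- manip.sense(): the state, without advancing time (a new reading comes with each control period).
- eyes.capture(name): name is "side" or "top"; returns (picture, depth): 400x640x3 uint8, red, green, blue; 400x640 float32, m along the optical axis (not along the pixel's ray), 0 where there is no reading.
- eyes.camera_model(name): a dict with "intrinsics" (3x3 intrinsics, pixels), "k1" (the pictures are not rectified: a ray, as slopes to the right and down, at radius r is drawn at 1 + k1 r^2 times it, then the intrinsics apply), "camera_from_world" (4x4, takes a point from world to camera coordinates). Camera axes: x right, y up, looking along -z (the intrinsics and any distortion apply to the point x, -y, -z); pixel columns grow to the right and rows downward; lengths in m; the calibration is good to about 2 mm. A picture is of the moment at which its call begins. camera_model takes no time and is no camera call.
- order.sign_off(): hands the job in; it is judged then, once.
The state is a dict: "time_s": time; "joint_pos": joint angles; "qvel": joint speeds; "joint_torque": joint torques, N m; "tool_pos": TCP position; "eef_rot": TCP orientation; "wrist_force": force on the tool from outside, world axes, zero at the start; "torque": the same for the moment, N m; "finger_gap": finger opening in m; "grip_force": force on a finger pad.
Only numpy, scipy, OpenCV 4.12 (cv2) and the standard library are available. Lean on these libraries where they do the work, as an engineer would, in place of code of your own. Each camera call takes 0.05 s, during which the arm holds its last target. There are 200 camera calls.

## Working session

There is one attempt and no reset: what is moved stays moved. The work goes in short steps, Python scripts to look and compute and a tool call to move; the robot and the scene stay as the last step left them, time stands still between calls to the robot, and variables do not carry over. Pictures are saved under pics/ and viewed, at most 10 in all, crops included, and the job is handed in when it is done.

Besides the shell and the picture viewer there is one more tool, called after ">>>" in YAML: its name, and indented under it one key for each argument. servo_tool: Moves the arm, as the interface text tells. Shift numbers are shares of 50 cm and turn numbers shares of 90 degrees, none past 1 either way. Its arguments: {"type":"object","properties":{"motion":{"type":"array","items":{"type":"array","items":{"type":"number","minimum":-1,"maximum":1}}}},"required":["motion"]}

```bash
mkdir -p pics; ls; cat > h.py <<'E'
import numpy as np, cv2
from station import manip, eyes, order
from scipy.spatial.transform import Rotation as R
def cloud(name):
    im,d=eyes.capture(name); m=eyes.camera_model(name)
    K=np.array(m["intrinsics"]);T=np.linalg.inv(np.array(m["camera_from_world"]));k1=m["k1"]
    v,u=np.mgrid[:400,:640]
    x=(u-K[0,2])/K[0,0]; y=(v-K[1,2])/K[1,1]
    a,b=x.copy(),y.copy()
    for _ in range(15):
        s=1+k1*(a*a+b*b); a,b=x/s,y/s
    P=np.stack([a*d,-b*d,-d],-1)@T[:3,:3].T+T[:3,3]
    P[d==0]=np.nan
    return im,d,P
E
python3 - <<'E'
from h import *
for n in("top","side"):
    im,d,P=cloud(n); cv2.imwrite(f"pics/{n}0.png",im[...,::-1]); np.savez(f"{n}0.npz",im=im,d=d,P=P)
    m=eyes.camera_model(n); print(n,m["k1"],np.linalg.inv(m["camera_from_world"])[:3,3].round(3))
print(manip.sense(), manip.tcp_to_tips)
E
```

```text
pics
top -0.09481842445774301 [ 0.514 -0.08   0.928]
side 0.02714821499909558 [0.389 0.534 0.601]
{'time_s': 0.1, 'joint_pos': array([-1.30281574e+00,  4.86634837e-02,  9.77392401e-02,  1.62200478e+00,
        9.99381679e-06,  1.44299176e+00]), 'qvel': array([ 0.00189996, -0.00130585,  0.00401756, -0.00071692,  0.00095898,
        0.00112274]), 'joint_torque': array([ 2.76788167e-03, -3.39850724e+01,  3.20935571e+01,  1.58013421e-02,
       -1.03829693e-04, -8.10768967e-06]), 'tool_pos': array([ 0.20225535, -0.48391555,  0.24923339]), 'eef_rot': array([-3.07819182e+00, -6.17229613e-01,  2.18796829e-04]), 'wrist_force': array([ 0.36854893, -0.54996774,  0.23111525]), 'torque': array([ 0.02539138, -0.02582709, -0.05526196]), 'grip_force': 0.0, 'finger_gap': 0.08524615086148368} 0.019
```

View pics/top0.png

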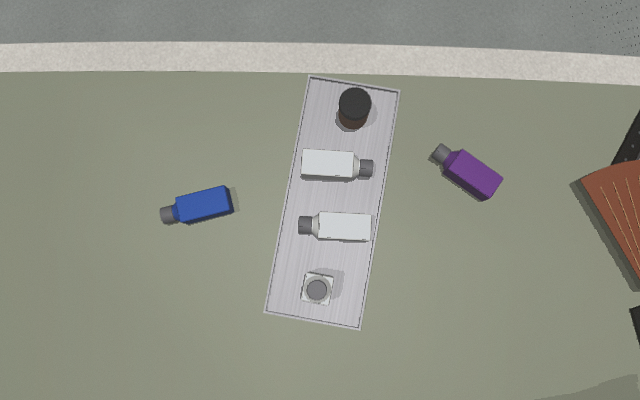

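View pics/side0.png

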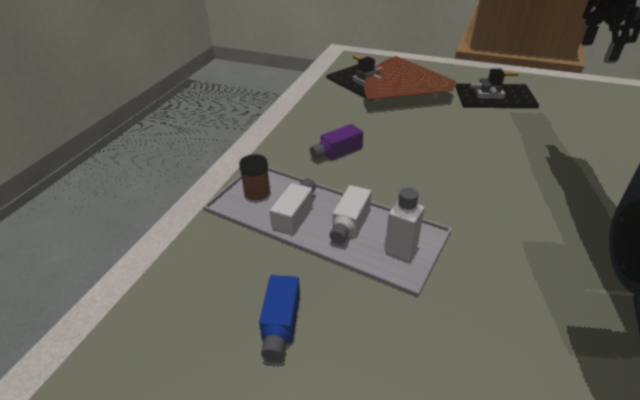

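The top view shows a row of jar (353,108), tipped bottle with its cap to the right (337,165), tipped bottle with its cap to the left (335,226), and the upright bottle (317,289). The blue and purple bottles are decoys. The side view agrees.

```bash
cat > meas.py <<'E'
from h import *
def rects(im,P):
    z=P[...,2]; out={}
    hsv=cv2.cvtColor(im,cv2.COLOR_RGB2HSV)
    white=(hsv[...,1]<25)&(hsv[...,2]>195)
    def fit(m,lo,hi,n):
        m=(m&(z>lo)&(z<hi)).astype(np.uint8)
        k,l,s,c=cv2.connectedComponentsWithStats(m,connectivity=4)
        for i in range(1,k):
            if s[i,4]<60: continue
            p=P[l==i]
            r=cv2.minAreaRect((p[:,:2]*1000).astype(np.float32))
            print(n,s[i,4],c[i].round(),"centre",np.round(r[0],1),"size",np.round(r[1],1),"ang",round(r[2],1),"mean",(p.mean(0)*1000).round(1),"zmed",round(float(np.median(p[:,2]))*1000,1))
    roi=np.zeros(z.shape,bool); roi[70:330,262:402]=1
    fit(roi,.040,.060,"z40-60"); fit(roi,.072,.090,"z80"); fit(roi,.085,.105,"z94");fit(roi,.115,.14,"z130")
E
python3 - <<'E'
from meas import *
f=np.load("top0.npz"); rects(f["im"],f["P"])
P=f["P"];im=f["im"]
for u,v in [(337,165),(330,163),(366,169),(345,226),(305,226),(317,289),(353,100),(300,120)]: print((u,v),(P[v,u]*1000).round(1),im[v,u])
# tray outline: lip corners from image
for u,v in [(310,77),(398,91),(265,312),(359,328)]: print((u,v),(P[v,u]*1000).round(1))
E
```

```text
z40-60 92 [352. 120.] centre [ 777.5 -120.3] size [52.5 20.1] ang 83.5 mean [ 773.7 -119.1   49.9] zmed 49.9
z40-60 1642 [332. 164.] centre [692.  -93.8] size [129.4  48.8] ang 87.4 mean [691.2 -85.3  51. ] zmed 52.1
z40-60 1678 [339. 226.] centre [580.2 -91.7] size [130.1  48.1] ang 88.4 mean [ 579.6 -100.2   51.1] zmed 52.1
z80 847 [355. 103.] centre [ 794.6 -122.8] size [55.6 56.6] ang 2.1 mean [ 793.7 -122.1   84.3] zmed 84.7
z94 437 [317. 288.] centre [469.9 -64.9] size [47.9 48.6] ang 80.7 mean [471.7 -65.1  99.3] zmed 99.1
z130 320 [316. 290.] centre [470.1 -65.1] size [30.3 30.5] ang 46.2 mean [470.4 -65.  134. ] zmed 134.2
(337, 165) [688.9 -94.1  50.7] [204 208 209]
(330, 163) [691.8 -81.4  52.8] [207 210 211]
(366, 169) [ 684.5 -147.    42.7] [111 111 113]
(345, 226) [ 579.3 -110.9   51.3] [205 209 212]
(305, 226) [578.  -39.6  43.6] [115 114 117]
(317, 289) [471.8 -65.9 134.9] [125 125 128]
(353, 100) [ 799.1 -119.    85.8] [59 58 58]
(300, 120) [781.6 -22.3  13.6] [177 175 178]
(310, 77) [870.3 -38.4   6.8]
(398, 91) [ 844.3 -208.5   12.6]
(265, 312) [420.6  30.2  12. ]
(359, 328) [ 396.8 -142.1   11.8]
```

```bash
cat > plan.py <<'E'
from h import *
def pose(g,a,al):   # g grip point, a cap dir (horizontal), al palm lean towards a (rad); tool y kept outward
    a=np.array([*a,0.]);a/=np.linalg.norm(a); y=np.cross([0,0,1],a); y*=np.sign(y[0])
    z=-(np.cos(al)*np.array([0,0,1.])+np.sin(al)*a)
    return np.array(g,float),np.column_stack([np.cross(y,z),y,z])
def row(p,Rt,s=None):
    s=s or manip.sense(); R0=R.from_rotvec(s["eef_rot"])
    r=(R0.inv()*R.from_matrix(Rt)).as_rotvec()/(np.pi/2); t=R0.inv().apply(p-s["tool_pos"])/.5
    return np.r_[r,t].round(3).tolist()
def show(*ps):
    s=manip.sense()
    print("t",round(s["time_s"],2),"J",s["joint_pos"].round(2),"p",s["tool_pos"].round(4),"gap",round(s["finger_gap"],4),"F",s["wrist_force"].round(1))
    for p in ps: print(row(*p,s))
E
python3 - <<'E'
from plan import *
P=np.load("top0.npz")["P"]
for n,(v0,v1) in dict(F=(145,185),N=(205,247)).items():
    q=P[v0:v1,290:378].reshape(-1,3); q=q[(q[:,2]>.034)&(q[:,2]<.06)]
    b=q[q[:,2]>.0495][:,:2]; 
    w,V=np.linalg.eigh(np.cov(q[:,:2].T)); print(n,q.mean(0),"axis ang",np.degrees(np.arctan(V[0,1]/V[1,1])), "y-range",q[:,1].min(),q[:,1].max(),"x",q[:,0].min(),q[:,0].max())
    # body edges: x quantiles by y slice
    w,V=np.linalg.eigh(np.cov(b.T)); print(" body",b.mean(0),np.degrees(np.arctan(V[0,1]/V[1,1])))
a=(-.045,-.999); al=np.radians(30); c=np.array([.692,-.0938,0]); d=np.array([*a,0])
g=c+.010*d+[0,0,.034]
p,Rt=pose(g,a,al); show((p-Rt[:,2]*.09,Rt),(p,Rt))
E
```

```text
F [ 0.69059608 -0.08772719  0.05015998] axis ang 2.3932413991486023 y-range -0.15846616103432737 -0.02905466144610163 x 0.6667676322438282 0.7187537438605859
 body [ 0.69233314 -0.07618134] 2.3441341896844476
N [ 0.57946432 -0.09749699  0.05036145] axis ang 1.3908183034733865 y-range -0.15703125330159146 -0.026726003812628574 x 0.5544978660924442 0.6040806608596697
 body [ 0.5796407  -0.10932195] 1.3400399477414784
t 0.1 J [-1.3   0.05  0.1   1.62  0.    1.44] p [ 0.2023 -0.4839  0.2492] gap 0.0852 F [ 0.4 -0.5  0.2]
[0.187, 0.296, -0.702, 1.158, -0.242, 0.275]
[0.187, 0.296, -0.702, 1.196, -0.323, 0.431]
```

>>> servo_tool:
  motion:
    - [0.187,0.296,-0.702,0.9,-0.2,0.1,1]
    - [0.187,0.296,-0.702,0.9,-0.2,0.1,1]
    - [0.187,0.296,-0.702,0.9,-0.2,0.1,1]
    - [0.187,0.296,-0.702,0.9,-0.2,0.1,1]
    - [0.187,0.296,-0.702,0.9,-0.2,0.1,1]
    - [0.187,0.296,-0.702,0.9,-0.2,0.1,1]
    - [0.187,0.296,-0.702,0.9,-0.2,0.1,1]
    - [0.187,0.296,-0.702,0.9,-0.2,0.1,1]
    - [0.187,0.296,-0.702,0.9,-0.2,0.1,1]
    - [0.187,0.296,-0.702,0.9,-0.2,0.1,1]

```text
time_s: 1.35
tool_pos: [0.5785, -0.219, 0.2001]
eef_rot: [-1.976, -1.888, -0.527]
wrist_force: [-0.0, 0.1, 0.1]
finger_gap: 0.0856
grip_force: 0.0
```

```bash
cat > F.py <<'E'
from plan import *
a=(-.043,-.999); al=np.radians(30); c=np.array([.692,-.0938,0]); d=np.array([*a,0])
p,Rt=pose(c+.010*d+[0,0,.034],a,al)
E
python3 - <<'E'
from F import *
show((p-Rt[:,2]*.09,Rt),(p,Rt))
E
```

```text
t 1.35 J [-0.67  0.57  0.55  1.87  0.42  0.88] p [ 0.5785 -0.219   0.2001] gap 0.0856 F [-0.   0.1  0.1]
[0.001, 0.001, -0.002, 0.043, 0.216, 0.228]
[0.001, 0.001, -0.002, 0.043, 0.215, 0.408]
```

>>> servo_tool:
  motion:
    - [0,0,0,0.043,0.215,0.228,1]
    - [0,0,0,0.043,0.215,0.228,1]
    - [0,0,0,0.043,0.215,0.228,1]
    - [0,0,0,0.043,0.215,0.228,1]

```text
time_s: 1.85
tool_pos: [0.689, -0.1474, 0.1097]
eef_rot: [-1.974, -1.886, -0.525]
wrist_force: [-1.1, -0.8, 0.4]
finger_gap: 0.0853
grip_force: 0.0
```

```bash
python3 - <<'E'
from F import *
show((p,Rt)); im,d,P=cloud("side"); cv2.imwrite("pics/s1.png",im[...,::-1])
E
```

```text
t 1.85 J [-0.5   0.76  0.65  1.72  0.46  1.06] p [ 0.689  -0.1474  0.1097] gap 0.0853 F [-1.1 -0.8  0.4]
[-0.001, 0.0, -0.002, 0.0, 0.002, 0.175]
```

View pics/s1.png

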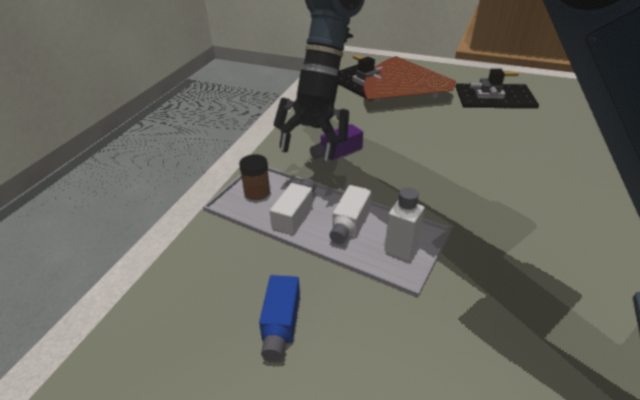

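The side view shows the open fingers at about (285,140) and (340,150), leaning over the far bottle's cap side. The path down is clear.

>>> servo_tool:
  motion:
    - [0,0,0,0,0.002,0.06,1]
    - [0,0,0,0,0.002,0.12,1]
    - [0,0,0,0,0.002,0.16,1]
    - [0,0,0,0,0.002,0.175,1]
    - [0,0,0,0,0.002,0.175,1]
    - [0,0,0,0,0.002,0.175,-0.2]
    - [0,0,0,0,0.002,0.175,-0.5]
    - [0,0,0,0,0.002,0.175,-1]
    - [0,0,0,0,0.002,0.175,-1]
    - [0,0,0,0,0.002,0.175,-1]
    - [0,0,0,0,0.002,0.175,-1]
    - [0,0,0,0,0.002,0.175,-1]

```text
time_s: 3.4
tool_pos: [0.6938, -0.1057, 0.0379]
eef_rot: [-1.978, -1.89, -0.53]
wrist_force: [-1.3, -3.0, 6.2]
finger_gap: 0.0471
grip_force: 62.4
```

```bash
cat >> F.py <<'E'
T=np.array([.686,-.100,.079])   # final grip point
def mid(f,g): 
    return pose(g,a,al*(1-f)-(np.pi/2-al)*f)
E
python3 - <<'E'
from F import *
pf,Rf=pose(T,a,al-np.pi/2)
show((p+[0,0,.07],Rt), *[pose(T+[0,0,.05],a,al-np.radians(q)) for q in (30,60,90)],(T,Rf))
E
```

```text
t 3.4 J [-0.44  0.73  0.47  1.53  0.48  1.12] p [ 0.6938 -0.1057  0.0379] gap 0.0471 F [-1.3 -3.   6.2]
[0.003, 0.002, -0.001, 0.069, -0.004, -0.113]
[0.002, -0.331, -0.002, 0.1, -0.016, -0.153]
[0.002, -0.665, -0.002, 0.1, -0.016, -0.153]
[0.002, -0.998, -0.003, 0.1, -0.016, -0.153]
[0.002, -0.998, -0.003, 0.05, -0.016, -0.066]
```

>>> servo_tool:
  motion:
    - [0,0,0,0.02,0,-0.04,-1]
    - [0,0,0,0.05,0,-0.08,-1]
    - [0,0,0,0.069,0,-0.113,-1]
    - [0,0,0,0.08,-0.005,-0.13,-1]
    - [0,-0.07,0,0.1,-0.01,-0.153,-1]
    - [0,-0.14,0,0.1,-0.016,-0.153,-1]
    - [0,-0.21,0,0.1,-0.016,-0.153,-1]
    - [0,-0.28,0,0.1,-0.016,-0.153,-1]
    - [0,-0.36,0,0.1,-0.016,-0.153,-1]
    - [0,-0.44,0,0.1,-0.016,-0.153,-1]
    - [0,-0.52,0,0.1,-0.016,-0.153,-1]
    - [0,-0.6,0,0.1,-0.016,-0.153,-1]
    - [0,-0.68,0,0.1,-0.016,-0.153,-1]
    - [0,-0.76,0,0.1,-0.016,-0.153,-1]
    - [0,-0.84,0,0.1,-0.016,-0.153,-1]
    - [0,-0.91,0,0.1,-0.016,-0.153,-1]
    - [0,-0.96,0,0.1,-0.016,-0.153,-1]
    - [0,-1,0,0.1,-0.016,-0.153,-1]
    - [0,-1,0,0.1,-0.016,-0.153,-1]
    - [0,-1,0,0.1,-0.016,-0.153,-1]

```text
time_s: 5.9
tool_pos: [0.685, -0.0991, 0.1273]
eef_rot: [1.626, 1.552, -0.939]
wrist_force: [-0.1, -0.6, -2.0]
finger_gap: 0.0471
grip_force: 62.1
```

```bash
python3 - <<'E'
from F import *
pf,Rf=pose([.686,-.090,.086],a,al-np.pi/2)
show((pf,Rf))
im,d,P=cloud("side"); cv2.imwrite("pics/s2.png",im[...,::-1])
z=P[...,2]; w=(im.min(-1)>150)&(P[...,0]>.6)&(P[...,0]<.76)&(P[...,1]>-.2)&(P[...,1]<.0)&(z>.06)
q=P[w]; print(len(q),q.min(0),q.max(0),np.median(q,0))
E
```

```text
t 5.9 J [ 0.13  0.72  0.42  1.55 -1.02  1.91] p [ 0.685  -0.0991  0.1273] gap 0.0471 F [-0.1 -0.6 -2. ]
[-0.002, 0.0, -0.001, 0.081, 0.001, 0.025]
140 [ 0.65644677 -0.13294517  0.06231516] [ 0.70760023 -0.08357612  0.15404158] [ 0.66760019 -0.10006855  0.14923016]
```

View pics/s2.png

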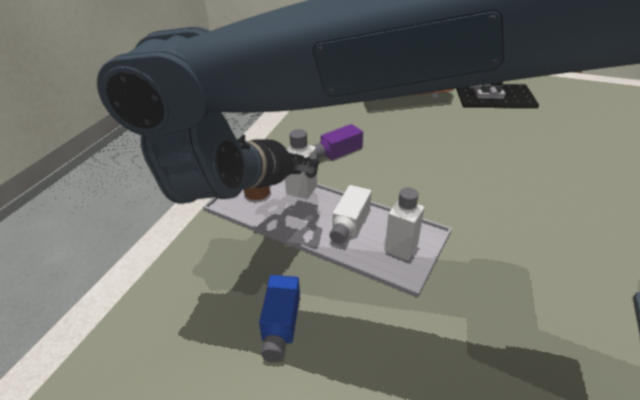

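The side view shows the far bottle held upright, cap up, at (300,165), with its base about 45 mm over the floor.

>>> servo_tool:
  motion:
    - [0,0,0,0.015,0,0.005,-1]
    - [0,0,0,0.035,0,0.01,-1]
    - [0,0,0,0.055,0,0.015,-1]
    - [0,0,0,0.07,0,0.02,-1]
    - [0,0,0,0.078,0,0.023,-1]
    - [0,0,0,0.081,0,0.025,-1]
    - [0,0,0,0.081,0,0.025,-1]
    - [0,0,0,0.081,0,0.025,-1]

```text
time_s: 6.95
tool_pos: [0.6859, -0.0898, 0.0868]
eef_rot: [1.625, 1.551, -0.938]
wrist_force: [0.2, -0.4, -1.3]
finger_gap: 0.0474
grip_force: 62.1
```

>>> servo_tool:
  motion:
    - [0,0,0,0.0017,0,0.001,-1]
    - [0,0,0,0.0035,0,0.002,-1]
    - [0,0,0,0.005,0,0.003,-1]
    - [0,0,0,0.005,0,0.003,-1]

```text
time_s: 7.45
tool_pos: [0.6855, -0.0898, 0.0832]
eef_rot: [1.624, 1.551, -0.94]
wrist_force: [-0.7, -0.3, -2.2]
finger_gap: 0.0476
grip_force: 62.1
```

>>> servo_tool:
  motion:
    - [0,0,0,0.001,0,0.0005,-1]
    - [0,0,0,0.0017,0,0.001,-1]
    - [0,0,0,0.0026,0,0.0015,-1]
    - [0,0,0,0.0026,0,0.0015,-1]

```text
time_s: 7.95
tool_pos: [0.6857, -0.0898, 0.0823]
eef_rot: [1.624, 1.551, -0.939]
wrist_force: [-0.1, 0.5, -1.1]
finger_gap: 0.0475
grip_force: 62.1
```

>>> servo_tool:
  motion:
    - [0,0,0,0.001,0,0.0005,-1]
    - [0,0,0,0.0017,0,0.001,-1]
    - [0,0,0,0.0026,0,0.0015,-1]
    - [0,0,0,0.0026,0,0.0015,-1]

```text
time_s: 8.45
tool_pos: [0.6859, -0.0899, 0.0822]
eef_rot: [1.622, 1.55, -0.939]
wrist_force: [-3.4, 1.4, 5.9]
finger_gap: 0.047
grip_force: 62.6
```

>>> servo_tool:
  motion:
    - [0,0,0,0,0,0,0.2]
    - [0,0,0,0,0,0,0.4]
    - [0,0,0,0,0,0,0.6]
    - [0,0,0,0,0,0,0.6]
    - [0,0,0,0,0,0,0.6]
    - [0,0,0,0,0,-0.02,0.6]
    - [0,0,0,0,0,-0.06,0.6]
    - [0,0,0,0,0,-0.12,0.6]
    - [0,0,0,0,0,-0.2,0.6]
    - [0,0,0,0,0,-0.24,0.6]
    - [0,0,0,0,0,-0.24,0.6]

```text
time_s: 9.82
tool_pos: [0.6913, 0.0164, 0.1414]
eef_rot: [1.623, 1.552, -0.935]
wrist_force: [0.0, -0.8, 0.0]
finger_gap: 0.0686
grip_force: 0.0
```

```bash
cat > N.py <<'E'
from plan import *
a=(.025,.9997); al=np.radians(30); c=np.array([.5800,-.0917,0]); d=np.array([*a,0])
p,Rt=pose(c+.010*d+[0,0,.034],a,al)
E
python3 - <<'E'
from N import *
show((np.array([.56,.06,.27]),Rt),(p-Rt[:,2]*.12,Rt),(p,Rt))
im,d,P=cloud("side"); cv2.imwrite("pics/s3.png",im[...,::-1])
E
```

```text
t 9.82 J [ 0.28  0.91  0.72  1.88 -0.96  2.17] p [0.6913 0.0164 0.1414] gap 0.0686 F [ 0.  -0.8  0. ]
[-0.007, 0.334, -0.01, -0.186, -0.265, -0.195]
[-0.007, 0.334, -0.01, -0.037, -0.216, 0.077]
[-0.007, 0.334, -0.01, 0.083, -0.214, 0.285]
```

View pics/s3.png

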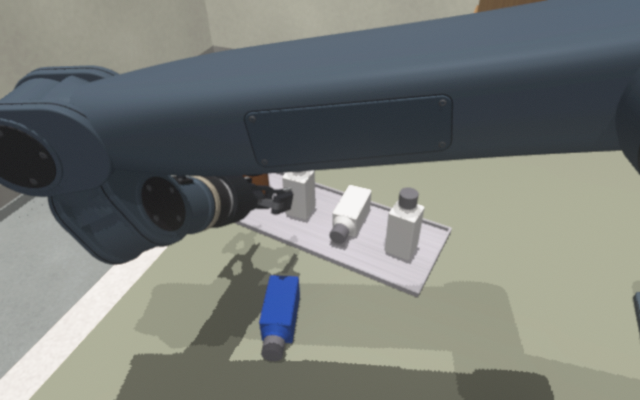

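The far bottle stands at (300,195), and the gripper is clear of it on the left. Next is the near bottle.

>>> servo_tool:
  motion:
    - [0,0.05,0,-0.06,-0.08,-0.04,0.8]
    - [0,0.15,0,-0.05,-0.15,0,0.8]
    - [-0.007,0.25,-0.01,-0.037,-0.216,0.04,0.8]
    - [-0.007,0.334,-0.01,-0.037,-0.216,0.077,0.8]
    - [-0.007,0.334,-0.01,-0.037,-0.216,0.077,0.8]
    - [-0.007,0.334,-0.01,-0.037,-0.216,0.077,0.8]
    - [-0.007,0.334,-0.01,-0.037,-0.216,0.077,0.8]

```text
time_s: 10.75
tool_pos: [0.5807, -0.0228, 0.1363]
eef_rot: [1.954, 1.906, -0.529]
wrist_force: [0.3, -0.6, 0.1]
finger_gap: 0.0766
grip_force: 0.0
```

```bash
python3 - <<'E'
from N import *
show((p,Rt))
im,d,P=cloud("top"); cv2.imwrite("pics/t4.png",im[...,::-1])
E
```

```text
t 10.75 J [ 0.1   0.28  0.05  1.42 -0.52  1.72] p [ 0.5807 -0.0228  0.1363] gap 0.0766 F [ 0.3 -0.6  0.1]
[-0.002, 0.001, 0.001, 0.001, 0.003, 0.236]
```

View pics/t4.png

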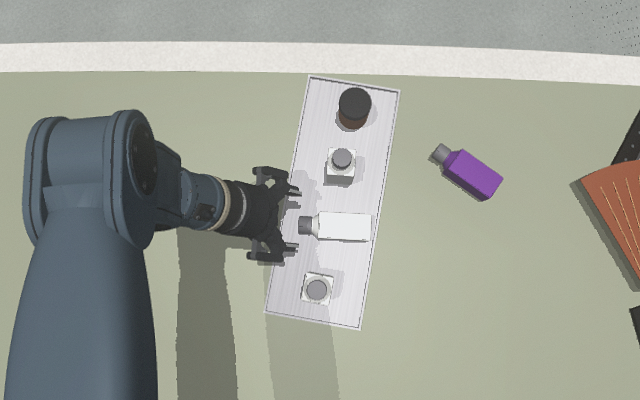

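The top view shows the far bottle upright at (341,165), with the fingers straddling the near bottle's line at (290,190) and (290,252). I'll descend and grip.

>>> servo_tool:
  motion:
    - [0,0,0,0,0.003,0.06,0.8]
    - [0,0,0,0,0.003,0.12,0.8]
    - [0,0,0,0,0.003,0.18,0.8]
    - [0,0,0,0,0.003,0.22,0.8]
    - [0,0,0,0,0.003,0.232,0.8]
    - [0,0,0,0,0.003,0.232,0.8]
    - [0,0,0,0,0.003,0.232,-0.2]
    - [0,0,0,0,0.003,0.232,-0.5]
    - [0,0,0,0,0.003,0.232,-1]
    - [0,0,0,0,0.003,0.232,-1]
    - [0,0,0,0,0.003,0.232,-1]
    - [0,0,0,0,0.003,0.232,-1]

```text
time_s: 12.3
tool_pos: [0.5813, -0.0813, 0.038]
eef_rot: [1.954, 1.903, -0.524]
wrist_force: [0.6, 3.8, 5.6]
finger_gap: 0.0472
grip_force: 63.0
```

```bash
python3 - <<'E'
from N import *
s=manip.sense(); g=s["tool_pos"]; du=g[2]-.028; da=(g-c)@d; print("offs",du,da)
# up -> -cap direction when stood
T=np.array([.578,-.083,.004+.065+da])-d*du
print(T)
show((g+[0,0,.07],Rt),(T+[0,0,.05],pose(T,a,al-np.pi/2)[1]))
E
```

```text
offs 0.00999603758299156 0.01046085942041051
[ 0.5777501  -0.09299304  0.07946086]
t 12.3 J [ 0.    0.31 -0.11  1.16 -0.52  1.6 ] p [ 0.5813 -0.0813  0.038 ] gap 0.0472 F [0.6 3.8 5.6]
[-0.0, 0.0, -0.001, -0.07, 0.0, -0.121]
[0.0, 1.0, -0.001, -0.112, -0.007, -0.147]
```

>>> servo_tool:
  motion:
    - [0,0,0,-0.02,0,-0.04,-1]
    - [0,0,0,-0.05,0,-0.08,-1]
    - [0,0,0,-0.07,0,-0.121,-1]
    - [0,0,0,-0.09,-0.003,-0.14,-1]
    - [0,0.07,0,-0.112,-0.007,-0.147,-1]
    - [0,0.14,0,-0.112,-0.007,-0.147,-1]
    - [0,0.21,0,-0.112,-0.007,-0.147,-1]
    - [0,0.28,0,-0.112,-0.007,-0.147,-1]
    - [0,0.36,0,-0.112,-0.007,-0.147,-1]
    - [0,0.44,0,-0.112,-0.007,-0.147,-1]
    - [0,0.52,0,-0.112,-0.007,-0.147,-1]
    - [0,0.6,0,-0.112,-0.007,-0.147,-1]
    - [0,0.68,0,-0.112,-0.007,-0.147,-1]
    - [0,0.76,0,-0.112,-0.007,-0.147,-1]
    - [0,0.84,0,-0.112,-0.007,-0.147,-1]
    - [0,0.91,0,-0.112,-0.007,-0.147,-1]
    - [0,0.96,0,-0.112,-0.007,-0.147,-1]
    - [0,1,0,-0.112,-0.007,-0.147,-1]
    - [0,1,0,-0.112,-0.007,-0.147,-1]
    - [0,1,0,-0.112,-0.007,-0.147,-1]

```text
time_s: 14.8
tool_pos: [0.5764, -0.0933, 0.1279]
eef_rot: [-1.61, -1.565, -0.925]
wrist_force: [-0.4, 0.4, -1.9]
finger_gap: 0.0477
grip_force: 62.3
```

```bash
python3 - <<'E'
from N import *
T=np.array([.578,-.093,.0845]); show((T,pose(T,a,al-np.pi/2)[1]))
im,d,P=cloud("side"); cv2.imwrite("pics/s5.png",im[...,::-1])
E
```

```text
t 14.8 J [-0.65  0.75  0.4   2.01  0.78  0.61] p [ 0.5764 -0.0933  0.1279] gap 0.0477 F [-0.4  0.4 -1.9]
[0.0, 0.001, -0.002, -0.075, 0.003, 0.044]
```

View pics/s5.png

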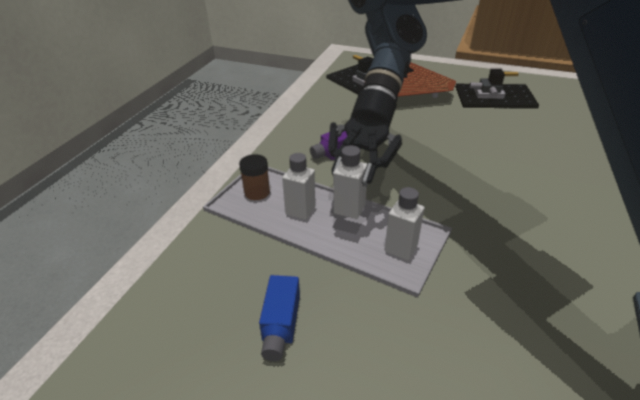

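The near bottle is held upright at (350,185). The far bottle is standing at (299,188). I'll lower the near one.

>>> servo_tool:
  motion:
    - [0,0,0,-0.015,0,0.009,-1]
    - [0,0,0,-0.035,0.001,0.02,-1]
    - [0,0,0,-0.053,0.002,0.031,-1]
    - [0,0,0,-0.067,0.003,0.039,-1]
    - [0,0,0,-0.073,0.003,0.043,-1]
    - [0,0,0,-0.075,0.003,0.044,-1]
    - [0,0,0,-0.075,0.003,0.044,-1]
    - [0,0,0,-0.075,0.003,0.044,-1]

```text
time_s: 15.85
tool_pos: [0.5782, -0.0931, 0.0851]
eef_rot: [-1.61, -1.565, -0.926]
wrist_force: [-0.1, 0.0, -0.4]
finger_gap: 0.047
grip_force: 62.3
```

>>> servo_tool:
  motion:
    - [0,0,0,-0.0017,0,0.001,-1]
    - [0,0,0,-0.0035,0,0.002,-1]
    - [0,0,0,-0.005,0,0.003,-1]
    - [0,0,0,-0.005,0,0.003,-1]

```text
time_s: 16.35
tool_pos: [0.5779, -0.0929, 0.0817]
eef_rot: [-1.609, -1.564, -0.926]
wrist_force: [0.1, -0.4, -2.0]
finger_gap: 0.0474
grip_force: 62.3
```

>>> servo_tool:
  motion:
    - [0,0,0,-0.001,0,0.0005,-1]
    - [0,0,0,-0.0017,0,0.001,-1]
    - [0,0,0,-0.0017,0,0.001,-1]

```text
time_s: 16.73
tool_pos: [0.578, -0.0929, 0.0808]
eef_rot: [-1.609, -1.564, -0.926]
wrist_force: [-1.1, -0.1, -1.5]
finger_gap: 0.0473
grip_force: 62.3
```

>>> servo_tool:
  motion:
    - [0,0,0,-0.001,0,0.0005,-1]
    - [0,0,0,-0.0022,0,0.0013,-1]
    - [0,0,0,-0.0022,0,0.0013,-1]

```text
time_s: 17.1
tool_pos: [0.578, -0.0929, 0.0801]
eef_rot: [-1.61, -1.564, -0.926]
wrist_force: [-0.7, -0.5, 0.6]
finger_gap: 0.0469
grip_force: 62.5
```

>>> servo_tool:
  motion:
    - [0,0,0,-0.0008,0,0.0005,-1]
    - [0,0,0,-0.0017,0,0.001,-1]
    - [0,0,0,-0.0017,0,0.001,-1]

```text
time_s: 17.48
tool_pos: [0.578, -0.093, 0.08]
eef_rot: [-1.61, -1.563, -0.926]
wrist_force: [-2.4, -1.7, 6.5]
finger_gap: 0.0476
grip_force: 62.7
```

Contact; release and retreat.

>>> servo_tool:
  motion:
    - [0,0,0,0,0,0,0.2]
    - [0,0,0,0,0,0,0.4]
    - [0,0,0,0,0,0,0.6]
    - [0,0,0,0,0,0,0.6]
    - [0,0,0,0,0,0,0.6]
    - [0,0,0,0,0,-0.02,0.6]
    - [0,0,0,0,0,-0.06,0.6]
    - [0,0,0,0,0,-0.12,0.6]
    - [0,0,0,0,0,-0.2,0.6]
    - [0,0,0,0,0,-0.28,0.6]
    - [0,0,0,0,0,-0.32,0.6]
    - [0,0,0,0,0,-0.32,0.6]

```text
time_s: 18.98
tool_pos: [0.5728, -0.2311, 0.1575]
eef_rot: [-1.617, -1.567, -0.928]
wrist_force: [-0.0, 0.3, -0.4]
finger_gap: 0.0685
grip_force: 0.0
```

```bash
python3 - <<'E'
from meas import *
im,d,P=cloud("top"); cv2.imwrite("pics/t6.png",im[...,::-1]); rects(im,P)
E
```

```text
z40-60 84 [352. 119.] centre [ 777.9 -120. ] size [52.5 19.3] ang 82.0 mean [ 774.3 -119.2   50.3] zmed 50.1
z80 848 [355. 103.] centre [ 794.6 -122.7] size [55.8 56.6] ang 0.2 mean [ 793.8 -122.2   84.3] zmed 84.6
z94 414 [341. 165.] centre [684.9 -99.9] size [48.1 48.6] ang 87.5 mean [679.7 -99.6  98.8] zmed 98.9
z94 457 [330. 225.] centre [578.6 -83.4] size [47.9 48.1] ang 88.7 mean [577.  -83.3  99.4] zmed 99.3
z94 457 [317. 288.] centre [470.  -64.9] size [48.1 48.2] ang 80.6 mean [471.7 -65.3  99.4] zmed 99.0
z130 325 [341. 158.] centre [684.9 -99.8] size [30.6 30.5] ang 43.3 mean [683.9 -99.7 133.1] zmed 134.3
z130 308 [330. 223.] centre [578.2 -83.3] size [30.3 30.9] ang 64.3 mean [578.1 -83.5 133.9] zmed 134.2
z130 319 [316. 290.] centre [470.1 -65.1] size [30.3 30.3] ang 46.5 mean [470.3 -65.1 134. ] zmed 134.2
```

View pics/t6.png

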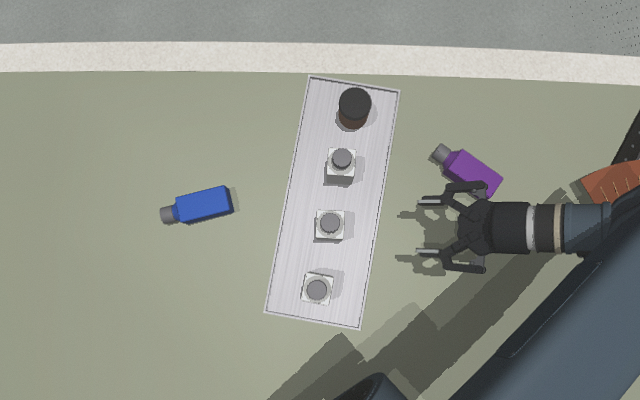

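The top view shows both bottles upright on the midline at (341,165) and (330,225). The jar and the standing bottle have not moved, and the gripper is clear.

```bash
python3 -c "
from station import order
print(order.sign_off())"
```

```text
the job is handed in; nothing more can be done
None
```

Both tipped bottles now stand upright, cap up, in the two gaps on the tray's middle line, more than 50 mm clear of their neighbours; the jar and the third bottle have not moved, and the job was handed in at about 19 s of the 58 s allowed.

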